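# Point out the two parts for the next assembly and confirm

## Task

Show your colleague which two parts the next assembly needs: point at the middle of the blue lid of the parts jar, then at the middle of the black bearing ring, each time holding the fingertips still, two or three centimetres above it, for about two seconds. Then press the green button on the button box right down to confirm, let it spring back, and leave it. Touch, move or lift none of the loose parts, do not point at the others (keep the hand well above them as you travel), and leave the red button alone.

Things in the scene. Friction and masses are not known exactly. Their poses are not given: they have to be found in the camera images.
- blue_jar: the first part to point at: a small clear jar with a blue screw lid, brass parts inside, 42 mm in diameter, 41 mm tall, standing loose and upright on the bench; origin at the centre of its underside, z up
- blue_lid (a point): the centre of the top face of the blue lid, 41 mm above the bench; the point midway between the two fingertips is what should come over it
- ring: the second part to point at: a turned black bearing ring lying flat, its bore open upward, 52 mm in diameter and 20 mm tall, with a thin 12 mm pin sticking out of its side along its own -y; loose; origin on the underside, 6 mm from the ring's axis towards the pin, z up
- ring_mid (a point): the point on the ring's axis level with its top face, 20 mm above the bench (in the open bore); the point midway between the two fingertips is what should come over it
- white_jar: not wanted: a small clear jar with a white screw lid, 42 mm in diameter, 45 mm tall; loose; origin at the centre of its underside
- vee_block: not wanted: a dark steel V-block standing on end, 36 by 38 mm, 40 mm tall; loose; origin at the centre of its underside
- spool: not wanted: a spool of bright wire with dark blue flanges, 50 mm in diameter, 36 mm tall, standing upright; loose; origin at the centre of its underside
- button_box: a grey push-button box, 85 by 150 mm, 45 mm tall, fixed to the bench; a green and a red push button stand on its top, 35 mm either side of its centre along its y (which is on which side varies); origin at the centre of its underside
- green_button_top (a point): the centre of the top of the green cap (30 mm in diameter), which rides with the cap; it is pressed straight down
- green_button (a joint): travel of the green button in m: 0 up, 0.006 fully down; spring, about 5 N to push it fully down; it comes up again when released
- red_button (a joint): travel of the red button (30 mm red cap) in m: 0 up, 0.006 fully down; the same spring
Mind the look-alikes: they are no part of the job. What is shaped like the spool but orange is not meant. What is shaped like the vee_block but orange is not meant.

How it is judged:
On the way, in this order (a step that is already met when the one before it is completed fails the run):
1. the fingertips dwell just above the blue lid (horizontal distance between the grasp point and blue_lid below 0.025 m and z of the grasp point in the frame of blue_lid between 0 and 0.075 m), for 1.5 s.
2. then the fingertips dwell just above the black bearing ring (horizontal distance between the grasp point and ring_mid below 0.025 m and z of the grasp point in the frame of ring_mid between 0 and 0.075 m), for 1.5 s.
3. then the green button is pressed down (value of joint green_button above 0.0045 m), for 0.05 s.
At the end, for the whole second after the job is handed in: Both buttons are up (within 1.5 mm) and every loose part stands upright within 8 mm of where it was. Each dwell: 1.5 s with the point between the finger pads within 25 mm sideways of the mark and at most 75 mm above it; the green button went down at least 4.5 mm (distance of each of blue_jar, white_jar, ring, vee_block, spool from where it was at the start of the episode below 0.008 m and angle between each of blue_jar, white_jar, ring, vee_block, spool's own z axis and vertical below 0.12 rad and value of joint each of green_button, red_button below 0.0015 m); the robot touches nothing.
It fails at once if the blue-lidded jar or the black bearing ring is touched, moved or lifted (contact force between any of the fingers, the arm and blue_jar above 0.3 N or distance of any of blue_jar, ring from where it was at the start of the episode above 0.008 m or contact force between any of the fingers, the arm and ring above 0.3 N).
It fails at once if the white-lidded jar, the V-block or the spool is touched, moved or lifted (contact force between any of the fingers, the arm and white_jar above 0.3 N or distance of any of white_jar, vee_block, spool from where it was at the start of the episode above 0.008 m or contact force between any of the fingers, the arm and vee_block above 0.3 N or contact force between any of the fingers, the arm and spool above 0.3 N).
It fails at once if the fingertips come down close over the middle of the white-lidded jar, the V-block or the spool, as if pointing at it ((horizontal distance between the grasp point and white_jar below 0.015 m and z of the grasp point in the frame of white_jar below 0.09 m) or (horizontal distance between the grasp point and vee_block below 0.015 m and z of the grasp point in the frame of vee_block below 0.085 m) or (horizontal distance between the grasp point and spool below 0.015 m and z of the grasp point in the frame of spool below 0.081 m)).
It fails at once if the red button is pressed (value of joint red_button above 0.002 m).
It also fails if it takes over 56 s, if anything falls off the work surface, if the arm or the gripper's body presses on something with over 40 N, if the wrist force passes 120 N, or if a joint passes its speed limit or range.

## Robot

A 7-joint arm with a two-finger parallel gripper is mounted at the origin on a cart in front of the work surface, level with it; the furniture and walls round the work are solid. World frame = base frame: x ahead of the robot, y to its left, z up, the work surface at z = 0. Lengths are in m, angles in rad, forces in N, time in s.
With the tool pointing down it reaches from about 0.4 to 0.85 m from the base axis. Payload 4.5 kg.
Tool frame: the origin (TCP) lies on the centre line of the jaws, within the pads' length; the fingertips stand ctrl.tip_extent ahead of it and the grasp point (between the pads) lies 6 mm ahead of it (ctrl.tip_extent is the distance from the TCP to the fingertips, in m); z points along the fingers, y is the direction in which the jaws open and shut (so a half turn about z gives the same grasp; the last joint's range is limited). The gripper opens to 85 mm and grips with 20 to 120 N. Pads are 22 mm wide; open, the fingers measure 114 mm over their backs; the gripper's body (76 mm by 85 mm) begins 54 mm behind the grasp point. The pads swing forward as they close: fully open they stand 13 mm farther back than shut.
Start: joints at [1.336, 0.689, -0.195, 1.565, 0.157, 0.902, -0.215], TCP at [0.166, -0.603, 0.256] pointing down, gripper open.
Joint ranges: [-3.01, 3.01], [-0.46, 2.08], [-1.47, 1.51], [0.13, 2.56], [-1, 4.14], [0.04, 2.09], [-2.66, 2.66]. Speed limits (rad/s): [2.57, 2.57, 3.14, 3.14, 3.14, 3.14, 3.14].

## Interface

Orientations are given as [roll, pitch, yaw] about the fixed x, y, z axes, in that order (R = Rz(yaw) Ry(pitch) Rx(roll)).
In Python, from plant import ctrl gives the robot as it stands. The module is installed in compiled form; this text tells all that it offers.
- The arm moves only by the shell command python3 -m handwheel 'ROWS'. ROWS is a JSON object of lists of equal length, an entry for each row: "jaw": the gripper command: -1 is fully open, 1 is shut, values between are in proportion; "dp": the shift along the world's x, y, z in m, a list of three; "rotation": the turn, a rotation vector about the world's x, y, z in degrees, a list of three. In form: {"jaw": [jaw, ...], "dp": [[x, y, z], ...], "rotation": [[wx, wy, wz], ...]}. A call has 1 to 5 rows; each row is the pose to reach, as a shift and turn from the pose commanded when the call began; what a row does not reach only later rows make up. A row lasts 1/10 s, in which the tool goes at most 50 mm and 8.59 degrees, less where a joint would pass 70% of its speed; a pose out of reach is approached as far as the arm can. A call with a gripper value outside its range is refused whole. The fingers move at their own pace and stop on an object; the grip force is fixed at half the most. Time passes only in rows, so rows that repeat a pose let the fingers close. It gives the time, the measured TCP pose, the force and the opening at its end, in the units of the state.
- ctrl.sense(): the state, without advancing time (a new reading comes with each control period).
- ctrl.capture(name): name is "scene" or "side" or "wrist"; returns the picture (420x560x3 uint8, blue, green, red); there is no depth.
- ctrl.camera_info(name): a dict with "intrinsics" (3x3 intrinsics, pixels), "R" (3x3) and "t" (3): a world point X has camera coordinates R X + t. Camera axes: x right, y down, z forward; pixel columns grow to the right and rows downward; lengths in m; the calibration is good to about 2 mm. A picture is of the moment at which its call begins: read the wrist's pose just before it. camera_info takes no time and is no camera call; for the wrist camera it gives the pose at the moment of the call.
- ctrl.job_done(): hands the job in, once; it reports no verdict.
The state is a dict: "clock": time; "q": joint angles; "joint_vel": joint speeds; "effort": joint torques, N m; "ee_pos": TCP position; "tcp_rot": TCP orientation; "contact_force": force on the tool from outside, world axes, zero at the start; "moment": the same for the moment, N m; "opening": finger opening in m.
Only numpy, scipy, OpenCV 4.12 (cv2) and the standard library are available. Lean on these libraries where they do the work, as an engineer would, in place of code of your own. Each camera call takes 0.05 s, during which the arm holds its last target. There are 200 camera calls.

## Working session

There is one attempt and no reset: what is moved stays moved. The work goes in short steps, Python scripts to look and compute and a shell command to move; the robot and the scene stay as the last step left them, time stands still between calls to the robot, and variables do not carry over. Pictures are saved under pics/ and viewed, about 8 in all and at most 12, crops included, and the job is handed in when it is done.

```bash
mkdir -p pics
python3 - <<'E'
from plant import ctrl
import cv2
s=ctrl.sense()
print({k:s[k] for k in('clock','ee_pos','tcp_rot','opening')},ctrl.tip_extent)
for n in("scene","side"):
    cv2.imwrite(f"pics/{n}0.png",ctrl.capture(n)); i=ctrl.camera_info(n); print(n,-i["R"].T@i["t"])
E
```

```text
{'clock': 0.0, 'ee_pos': array([ 0.16575441, -0.60195796,  0.25546397]), 'tcp_rot': array([-3.13968445e+00,  1.46390344e-04,  2.68881498e-01]), 'opening': 0.0856566468911641} 0.025
scene [-0.03201594  0.31858169  0.6885583 ]
side [ 0.55806734 -0.94116349  0.6989482 ]
```

View pics/scene0.png

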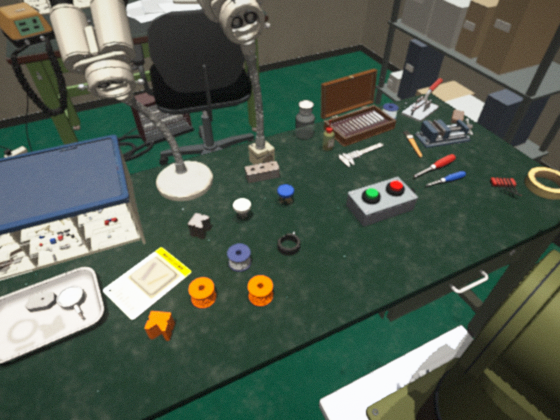

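View pics/side0.png

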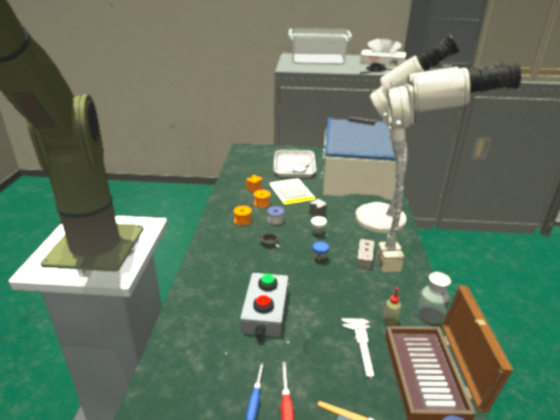

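The scene view shows the blue lid at (286,190), white lid (242,206), ring (289,243), spool (239,257), V-block (199,225), green button (372,196) and red button (396,187). The look-alikes are orange spools at (202,292) and (261,290) and an orange vee at (159,325). The side view agrees: blue (320,247), ring (270,241), green (268,281), red (263,302).

Next I locate each by plane projection from both cameras and make one enlarged crop.

```bash
cat > h.py <<'E'
from plant import ctrl
import numpy as np, cv2
def ray(i,u,v,z):
    C=-i["R"].T@i["t"]; d=i["R"].T@np.linalg.solve(i["intrinsics"],[u,v,1.]); return C+d*(z-C[2])/d[2]
def proj(i,X):
    p=i["intrinsics"]@(i["R"]@np.array(X)+i["t"]); return p[:2]/p[2]
def blob(im,seed,r,f):
    u,v=seed; c=im[v-r:v+r+1,u-r:u+r+1].astype(int); m=f(*[c[...,k] for k in range(3)]).astype(np.uint8)
    n,l,st,ce=cv2.connectedComponentsWithStats(m)
    k=1+np.argmax(st[1:,4]); return ce[k]+[u-r,v-r],st[k,4],st[k,:4]+[u-r,v-r,0,0]
blue=lambda b,g,r:(b>90)&(b-r>60)&(b-g>30)
green=lambda b,g,r:(g>90)&(g-r>60)&(g-b>50)
red=lambda b,g,r:(r>90)&(r-g>70)&(r-b>60)
E
python3 - <<'E'
from h import *
S={"scene":dict(blue=(286,190),white=(242,205),ring=(289,241),vee=(199,220),spool=(239,250),green=(372,194),red=(396,186),osp1=(202,286),osp2=(261,284),ov=(159,320),lampbase=(262,165),lamp2=(184,182),case=(325,133)),
"side":dict(blue=(320,247),white=(319,222),ring=(270,239),vee=(318,206),spool=(276,212),green=(268,280),red=(263,301),osp1=(262,196),osp2=(243,212),ov=(254,182),lampbase=(390,265),lamp2=(381,217),case=(392,340))}
Z=dict(blue=.041,white=.045,ring=.02,vee=.04,spool=.036,green=.06,red=.06,osp1=.036,osp2=.036,ov=.04)
for n in S:
    im=cv2.imread(f"pics/{n}0.png"); i=ctrl.camera_info(n)
    for k,f in(("blue",blue),("green",green),("red",red)):
        p,a,bb=blob(im,S[n][k],12,f); print(n,k,p.round(1),a,bb); 
    for k,p in S[n].items(): print(n,k,p,ray(i,*p,Z.get(k,0)).round(3))
im=cv2.imread("pics/scene0.png")[170:320,150:420]
im2=cv2.imread("pics/side0.png")[170:320,220:350]
cv2.imwrite("pics/crop.png",np.hstack([cv2.resize(im,None,fx=2,fy=4*.5,interpolation=2),cv2.resize(im2,None,fx=2,fy=2,interpolation=2)]))
E
```

```text
scene blue [285.2 189.9] 176 [277 184  17  13]
scene green [371.6 192.5] 99 [366 188  13  10]
scene red [396.  184.9] 109 [390 180  13  11]
scene blue (286, 190) [ 0.605 -0.002  0.041]
scene white (242, 205) [0.599 0.118 0.045]
scene ring (289, 241) [0.469 0.058 0.02 ]
scene vee (199, 220) [0.601 0.224 0.04 ]
scene spool (239, 250) [0.481 0.173 0.036]
scene green (372, 194) [ 0.483 -0.171  0.06 ]
scene red (396, 186) [ 0.481 -0.241  0.06 ]
scene osp1 (202, 286) [0.428 0.273 0.036]
scene osp2 (261, 284) [0.381 0.165 0.036]
scene ov (159, 320) [0.389 0.367 0.04 ]
scene lampbase (262, 165) [ 0.769 -0.008  0.   ]
scene lamp2 (184, 182) [0.795 0.212 0.   ]
scene case (325, 133) [ 0.829 -0.25   0.   ]
side blue [320.3 246.6] 158 [312 241  17  12]
side green [267.4 278.5] 132 [261 273  14  12]
side red [263.  300.3] 145 [256 295  15  12]
side blue (320, 247) [ 0.607 -0.012  0.041]
side white (319, 222) [0.606 0.102 0.045]
side ring (270, 239) [0.474 0.042 0.02 ]
side vee (318, 206) [0.604 0.199 0.04 ]
side spool (276, 212) [0.481 0.16  0.036]
side green (268, 280) [ 0.488 -0.177  0.06 ]
side red (263, 301) [ 0.484 -0.246  0.06 ]
side osp1 (262, 196) [0.43  0.252 0.036]
side osp2 (243, 212) [0.385 0.151 0.036]
side ov (254, 182) [0.395 0.337 0.04 ]
side lampbase (390, 265) [ 0.79  -0.018  0.   ]
side lamp2 (381, 217) [0.797 0.22  0.   ]
side case (392, 340) [ 0.758 -0.276 -0.   ]
```

View pics/crop.png

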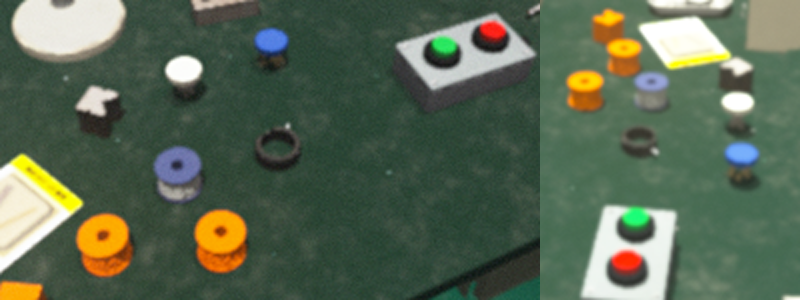

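The crop confirms it: the solid blue-lidded jar with brass is at crop (271,42), the only blue lid. The black ring with its pin is at (278,147), the only ring. The dark-blue-flanged spool and the orange items are not wanted. Green is the button on the left in the scene view, nearer the parts. Before moving, I check where the microscope heads hang.

Run:
```python
from h import *
a,b=ctrl.camera_info("scene"),ctrl.camera_info("side")
P=[i["intrinsics"]@np.c_[i["R"],i["t"]] for i in(a,b)]
for p,q in(((250,60),(400,140)),((242,20),(380,100)),((242,20),(440,95)),((110,85),(380,100)),((110,85),(400,130)),((110,85),(440,90)),((130,100),(400,130))):
    X=cv2.triangulatePoints(*P,np.float64(p),np.float64(q)).ravel();X=X[:3]/X[3];print(p,q,X.round(3),proj(a,X).round(),proj(b,X).round())
```

```text
(250, 60) (400, 140) [0.767 0.015 0.32 ] [248.  55.] [398. 143.]
(242, 20) (380, 100) [0.718 0.04  0.412] [242.  21.] [380.  99.]
(242, 20) (440, 95) [0.83  0.01  0.408] [236.   4.] [434. 107.]
(110, 85) (380, 100) [0.761 0.313 0.326] [109.  82.] [379. 102.]
(110, 85) (400, 130) [0.837 0.31  0.262] [114.  94.] [403. 124.]
(110, 85) (440, 90) [0.911 0.313 0.318] [100.  57.] [432. 106.]
(130, 100) (400, 130) [0.824 0.283 0.252] [129.  98.] [399. 131.]
```

The scope head's lens hangs near (0.72, 0.04, 0.41), beyond the jar, so I approach low from the robot's side with the jaws shut.

```bash
python3 -m handwheel '{"jaw":[1,1,1,1,1],"dp":[[0.02,0.03,0],[0.045,0.065,0],[0.07,0.1,0],[0.095,0.135,0],[0.12,0.17,0]],"rotation":[[0,0,0],[0,0,0],[0,0,0],[0,0,0],[0,0,0]]}'
python3 -m handwheel '{"jaw":[1,1,1,1,1],"dp":[[0.03,0.04,0],[0.06,0.08,0],[0.09,0.12,0],[0.12,0.16,0],[0.14,0.19,0]],"rotation":[[0,0,0],[0,0,0],[0,0,0],[0,0,0],[0,0,0]]}'
python3 -m handwheel '{"jaw":[1,1,1,1,1],"dp":[[0.03,0.03,-0.01],[0.06,0.07,-0.02],[0.09,0.11,-0.04],[0.11,0.13,-0.06],[0.11,0.13,-0.06]],"rotation":[[0,0,0],[0,0,0],[0,0,0],[0,0,0],[0,0,0]]}'
python3 - <<'E'
from h import *
s=ctrl.sense();i=ctrl.camera_info("wrist");im=ctrl.capture("wrist");cv2.imwrite("pics/w1.png",im)
print(s["ee_pos"],s["tcp_rot"],s["contact_force"],ctrl.tip_extent,s["opening"],-i["R"].T@i["t"])
for n,X in dict(tcp=s["ee_pos"],blue=(.606,-.007,.041),ring=(.471,.05,.02),green=(.486,-.174,.06)).items():print(n,proj(i,X))
E
```

```text
clock: 0.6
ee_pos: [0.2866, -0.4309, 0.2561]
tcp_rot: [-3.141, 0.0, 0.269]
contact_force: [1.2, -0.4, -0.1]
opening: 0.0126
clock: 1.1
ee_pos: [0.4281, -0.2392, 0.2562]
tcp_rot: [-3.141, -0.001, 0.272]
contact_force: [0.7, -0.1, 0.7]
opening: 0.0001
clock: 1.6
ee_pos: [0.538, -0.1062, 0.1937]
tcp_rot: [-3.137, 0.0, 0.278]
contact_force: [-1.1, -0.3, -0.0]
opening: 0.0001
[ 0.53799836 -0.10615063  0.19366814] [-3.13695494e+00  1.75099542e-04  2.77880416e-01] [-1.06354843 -0.34019154 -0.04373514] 0.025 7.387576096228351e-05 [ 0.61438513 -0.08550116  0.31255242]
tcp [278.36847597 304.23690179]
blue [182.01522003  89.49865456]
ring [103.23898616 218.50046068]
green [337.78450016 284.37195121]
```

View pics/w1.png

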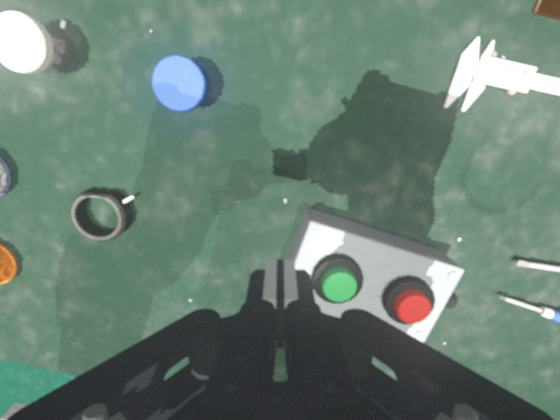

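The wrist view shows the blue lid at (180,83), the ring's bore at about (99,216) and the green cap at (339,284), all close to prediction.

Run:
```python
from h import *
s=ctrl.sense();i=ctrl.camera_info("wrist");im=cv2.imread("pics/w1.png")
p=s["ee_pos"]
for n,sd,f,z in(("blue",(180,83),blue,.041),("green",(339,284),green,.06),("red",(412,306),red,.06)):
    c,a,bb=blob(im,sd,38,f);X=ray(i,*c,z);print(n,c.round(1),a,bb,X.round(4),(X-p).round(4))
X=ray(i,99,215,.02);print("ring",X,X-p)
for n,q in(("white",(20,42)),):print(n,ray(i,*q,.045))
```

```text
blue [178.6  82.8] 2512 [151  54  56  58] [ 0.6086 -0.0074  0.041 ] [ 0.0723  0.1021 -0.1537]
green [339.4 286.3] 811 [323 272  34  30] [ 0.4819 -0.18    0.06  ] [-0.0545 -0.0705 -0.1347]
red [412.4 306.6] 887 [396 291  35  32] [ 0.4801 -0.2503  0.06  ] [-0.0562 -0.1407 -0.1347]
ring [0.47192927 0.05093382 0.02      ] [-0.0644456   0.16051654 -0.17466534]
white [0.60469395 0.10984106 0.045     ]
```

```bash
python3 -m handwheel '{"jaw":[1,1,1,1,1],"dp":[[0.02,0.03,0],[0.04,0.06,0],[0.06,0.085,-0.02],[0.071,0.102,-0.04],[0.071,0.102,-0.06]],"rotation":[[0,0,0],[0,0,0],[0,0,0],[0,0,0],[0,0,0]]}'
python3 - <<'E'
from h import *
s=ctrl.sense();i=ctrl.camera_info("wrist");im=ctrl.capture("wrist");a=ctrl.capture("side");cv2.imwrite("pics/s2.png",np.hstack([im,a])[:, :] if 0 else np.hstack([cv2.resize(im,(400,300)),cv2.resize(a[100:310,200:480],(400,300))]))
print(s["ee_pos"],s["contact_force"])
E
```

```text
clock: 2.15
ee_pos: [0.6086, -0.008, 0.1363]
tcp_rot: [-3.14, -0.003, 0.272]
contact_force: [0.7, -0.9, -0.3]
opening: 0.0
[ 0.60861391 -0.00797695  0.13629328] [ 0.7454985  -0.94663151 -0.33081785]
```

View pics/s2.png

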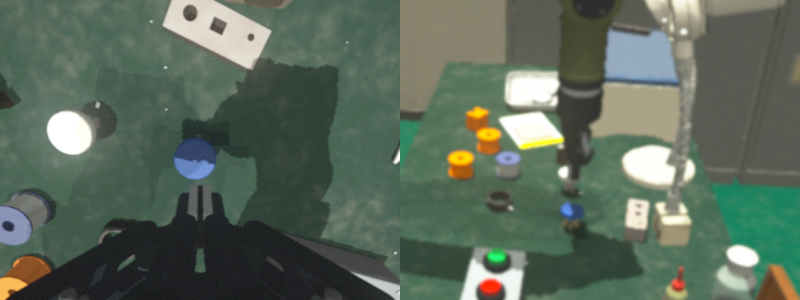

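The fingertips hang centred just above the blue lid: lid at (195,158) in the left half, with the fingers pointing at it. The wrist is clear of the scope. Now I lower and hold.

```bash
python3 -m handwheel '{"jaw":[1,1,1,1,1],"dp":[[0,0,-0.02],[0,0,-0.035],[0,0,-0.042],[0,0,-0.042],[0,0,-0.042]],"rotation":[[0,0,0],[0,0,0],[0,0,0],[0,0,0],[0,0,0]]}'
for k in 1 2 3 4; do python3 -m handwheel '{"jaw":[1,1,1,1,1],"dp":[[0,0,0],[0,0,0],[0,0,0],[0,0,0],[0,0,0]],"rotation":[[0,0,0],[0,0,0],[0,0,0],[0,0,0],[0,0,0]]}' | head -2; done
python3 - <<'E'
from h import *
s=ctrl.sense();i=ctrl.camera_info("wrist");im=ctrl.capture("wrist");cv2.imwrite("pics/w3.png",im)
print(s["ee_pos"],s["contact_force"],proj(i,(.6086,-.0074,.041)))
try:
    c,a,bb=blob(im,(273,222),60,blue);print(c,a,bb,ray(i,*c,.041))
except Exception as e: print(e)
E
```

```text
clock: 2.75
ee_pos: [0.6073, -0.011, 0.0949]
tcp_rot: [3.141, -0.001, 0.268]
contact_force: [0.8, -0.3, -0.6]
opening: -0.0001
clock: 3.25
ee_pos: [0.6071, -0.0105, 0.0944]
clock: 3.75
ee_pos: [0.607, -0.0106, 0.0943]
clock: 4.25
ee_pos: [0.607, -0.0106, 0.0943]
clock: 4.75
ee_pos: [0.607, -0.0106, 0.0943]
[ 0.607002   -0.01057013  0.09431901] [-0.4871347   0.2892086  -0.24521839] [274.11555827 247.47035216]
[250.7265625 262.296875 ] 384 [234 253  34  20] [0.59583521 0.00333985 0.041     ]
```

View pics/w3.png

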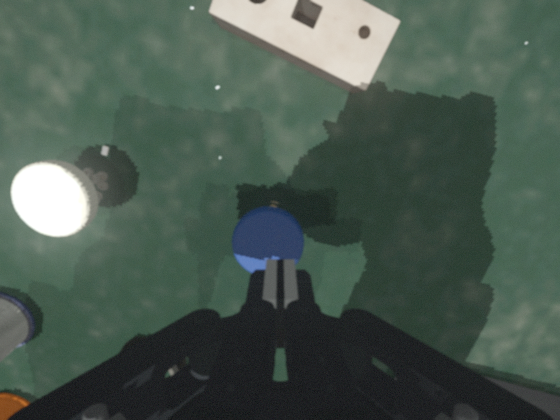

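The lid centre is at (268,241) against a predicted (274,247), about 3 mm off, and the fingers are centred over it. That dwell lasted 2 s. Next I rise and move over to the ring.

```bash
python3 -m handwheel '{"jaw":[1,1,1,1,1],"dp":[[0,0,0.03],[-0.02,0.01,0.055],[-0.06,0.03,0.06],[-0.1,0.046,0.06],[-0.135,0.062,0.06]],"rotation":[[0,0,0],[0,0,0],[0,0,0],[0,0,0],[0,0,0]]}' | head -2
python3 -m handwheel '{"jaw":[1,1,1],"dp":[[0,0,-0.02],[0,0,-0.04],[0,0,-0.04]],"rotation":[[0,0,0],[0,0,0],[0,0,0]]}'
python3 - <<'E'
from h import *
s=ctrl.sense();i=ctrl.camera_info("wrist");im=ctrl.capture("wrist");cv2.imwrite("pics/w4.png",im)
print(s["ee_pos"],s["contact_force"],proj(i,(.472,.051,.02)))
E
```

```text
clock: 5.3
ee_pos: [0.4702, 0.0519, 0.1549]
clock: 5.6
ee_pos: [0.4709, 0.0516, 0.113]
tcp_rot: [-3.141, 0.003, 0.27]
contact_force: [-0.3, -0.6, -0.1]
opening: -0.0
[0.47087689 0.05157426 0.11295896] [-0.25151237 -0.59669435 -0.05633982] [280.12034034 225.58779603]
```

View pics/w4.png

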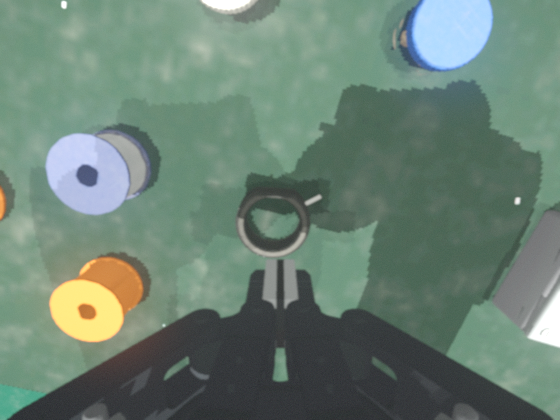

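The ring's bore is at about (273,224) against a predicted (280,226), about 4 mm to the left. I correct by +3 mm in y, lower, and hold.

```bash
python3 -m handwheel '{"jaw":[1,1,1,1,1],"dp":[[0,0.003,-0.02],[0,0.003,-0.033],[0,0.003,-0.04],[0,0.003,-0.04],[0,0.003,-0.04]],"rotation":[[0,0,0],[0,0,0],[0,0,0],[0,0,0],[0,0,0]]}' | head -2
for k in 1 2 3 4; do python3 -m handwheel '{"jaw":[1,1,1,1,1],"dp":[[0,0,0],[0,0,0],[0,0,0],[0,0,0],[0,0,0]],"rotation":[[0,0,0],[0,0,0],[0,0,0],[0,0,0],[0,0,0]]}' | head -2; done
```

```text
clock: 6.15
ee_pos: [0.4724, 0.0543, 0.0749]
clock: 6.65
ee_pos: [0.472, 0.0544, 0.0744]
clock: 7.15
ee_pos: [0.472, 0.0544, 0.0743]
clock: 7.65
ee_pos: [0.472, 0.0545, 0.0743]
clock: 8.15
ee_pos: [0.472, 0.0544, 0.0743]
```

```bash
python3 -m handwheel '{"jaw":[1,1,1,1,1],"dp":[[0,0,0.04],[0,0,0.08],[0.002,-0.04,0.085],[0.004,-0.08,0.085],[0.006,-0.12,0.085]],"rotation":[[0,0,0],[0,0,0],[0,0,0],[0,0,0],[0,0,0]]}' | head -2
python3 -m handwheel '{"jaw":[1,1,1,1],"dp":[[0.002,-0.04,0],[0.004,-0.08,0],[0.005,-0.112,0],[0.005,-0.112,0]],"rotation":[[0,0,0],[0,0,0],[0,0,0],[0,0,0]]}'
python3 - <<'E'
from h import *
s=ctrl.sense();i=ctrl.camera_info("wrist");im=ctrl.capture("wrist");cv2.imwrite("pics/w5.png",im)
print(s["ee_pos"],s["contact_force"])
u=proj(i,(.483,-.178,.06));c,a,bb=blob(im,tuple(u.astype(int)),45,green);print(u,c,a,bb)
for z in(.055,.06,.065,.07):
    X=ray(i,*c,z);print(z,X,X-s["ee_pos"])
E
```

```text
clock: 8.65
ee_pos: [0.4782, -0.0667, 0.1599]
clock: 9.05
ee_pos: [0.4821, -0.1839, 0.1593]
tcp_rot: [3.138, 0.001, 0.26]
contact_force: [-0.0, -0.2, -0.2]
opening: 0.0002
[ 0.48209579 -0.18391091  0.15926535] [-0.00294153 -0.21361909 -0.24979924]
[270.58912078 220.93535569] [263.375      228.79360465] 344 [246 221  38  16]
0.055 [ 0.47399774 -0.17473287  0.055     ] [-0.00809806  0.00917805 -0.10426535]
0.06 [ 0.47589622 -0.17448583  0.06      ] [-0.00619957  0.00942508 -0.09926535]
0.065 [ 0.47779471 -0.1742388   0.065     ] [-0.00430109  0.00967211 -0.09426535]
0.07 [ 0.47969319 -0.17399177  0.07      ] [-0.0024026   0.00991915 -0.08926535]
```

View pics/w5.png

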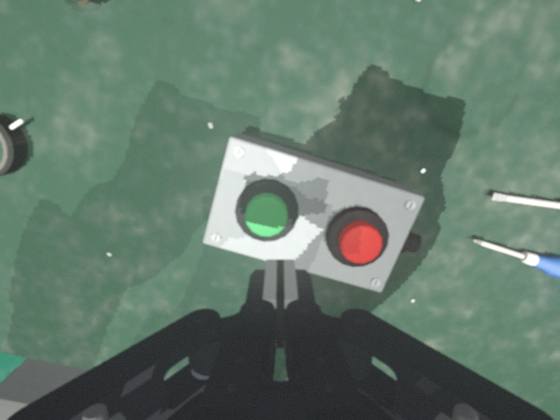

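The green cap's full disc is centred at about (266,215), which is near (0.486, -0.174), with red well off at (361,241). I shift by (+3,+4) mm and come down in stages.

```bash
python3 -m handwheel '{"jaw":[1,1,1,1,1],"dp":[[0.003,0.004,-0.02],[0.003,0.004,-0.04],[0.003,0.004,-0.06],[0.003,0.004,-0.06],[0.003,0.004,-0.06]],"rotation":[[0,0,0],[0,0,0],[0,0,0],[0,0,0],[0,0,0]]}'
python3 -m handwheel '{"jaw":[1,1,1],"dp":[[0,0,-0.004],[0,0,-0.007],[0,0,-0.007]],"rotation":[[0,0,0],[0,0,0],[0,0,0]]}'
python3 - <<'E'
from h import *
a=ctrl.capture("side");b=ctrl.capture("scene")
cv2.imwrite("pics/s6.png",np.hstack([cv2.resize(x,(400,400),interpolation=2) for x in(a[230:330,220:320],b[130:230,320:420])]))
E
```

```text
clock: 9.6
ee_pos: [0.4859, -0.1723, 0.0994]
tcp_rot: [-3.141, 0.001, 0.271]
contact_force: [-0.2, -0.3, 0.4]
opening: -0.0001
clock: 9.9
ee_pos: [0.4861, -0.1735, 0.0925]
tcp_rot: [3.141, -0.0, 0.269]
contact_force: [-0.4, 0.1, -0.2]
opening: 0.0005
```

View pics/s6.png

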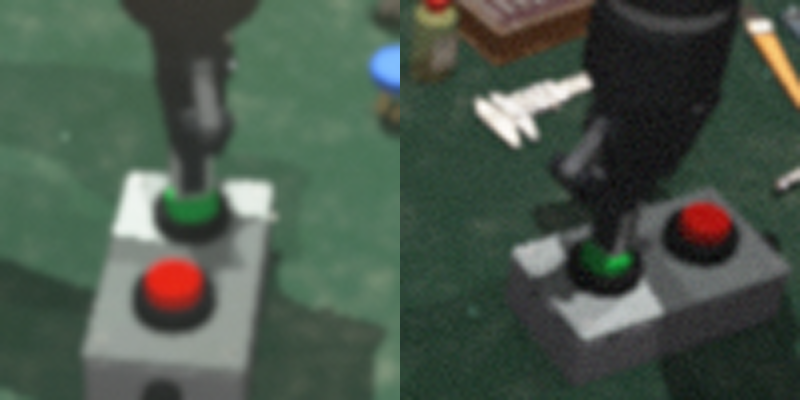

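Both views show the fingertips on or just above the middle of the green cap, (190,200) left and (610,255) right, with red clear. Pressing in small steps.

```bash
for k in 1 2 3; do python3 -m handwheel '{"jaw":[1,1,1],"dp":[[0,0,-0.003],[0,0,-0.003],[0,0,-0.003]],"rotation":[[0,0,0],[0,0,0],[0,0,0]]}' | grep -v -e rot -e open; done
```

```text
clock: 10.3
ee_pos: [0.4863, -0.1737, 0.0895]
contact_force: [0.4, -0.3, 2.8]
clock: 10.6
ee_pos: [0.4863, -0.1737, 0.0864]
contact_force: [-0.3, -1.3, 4.8]
clock: 10.9
ee_pos: [0.4863, -0.1738, 0.0857]
contact_force: [-3.4, 1.5, 27.8]
```

The force rises through the 5 N spring to 28 N on the stop, so the button is fully down. I release and lift clear.

```bash
python3 -m handwheel '{"jaw":[1,1,1,1,1],"dp":[[0,0,0.01],[0,0,0.03],[0,0,0.06],[0,0,0.09],[0,0,0.1]],"rotation":[[0,0,0],[0,0,0],[0,0,0],[0,0,0],[0,0,0]]}'
python3 -m handwheel '{"jaw":[1,1,1,1,1],"dp":[[0,-0.02,0],[0,-0.05,0],[0,-0.08,0.02],[0,-0.1,0.03],[0,-0.1,0.03]],"rotation":[[0,0,0],[0,0,0],[0,0,0],[0,0,0],[0,0,0]]}'
python3 - <<'E'
from h import *
a=ctrl.capture("scene");cv2.imwrite("pics/s7.png",a)
o=cv2.imread("pics/scene0.png")
cv2.imwrite("pics/s7.png",np.hstack([cv2.resize(x[165:315,175:435],(400,231)) for x in(o,a)]))
for k,sd,f in(("blue",(286,190),blue),("green",(372,193),green),("red",(396,186),red)):
    print(k,*[blob(x,sd,12,f)[0].round(1) for x in(o,a)])
# pixel shifts of the loose parts
for k,(u,v) in dict(white=(242,210),ring=(289,243),vee=(199,225),spool=(239,257)).items():
    t=o[v-16:v+17,u-16:u+17];r=cv2.matchTemplate(a[v-22:v+23,u-22:u+23],t,cv2.TM_CCOEFF_NORMED);_,m,_,l=cv2.minMaxLoc(r);print(k,m,l[0]-6,l[1]-6)
print(ctrl.sense()["contact_force"])
E
```

```text
clock: 11.4
ee_pos: [0.4869, -0.1738, 0.1854]
tcp_rot: [3.14, -0.003, 0.269]
contact_force: [0.1, -0.1, -0.5]
opening: 0.0001
clock: 11.9
ee_pos: [0.4855, -0.2777, 0.2136]
tcp_rot: [3.138, -0.0, 0.263]
contact_force: [-0.7, -0.5, 0.2]
opening: 0.0
blue [285.2 189.9] [285.2 190. ]
green [371.6 192.5] [371.5 192.5]
red [396.  184.9] [395.9 184.9]
white 0.9987755417823792 0 0
ring 0.9680256843566895 0 0
vee 0.9979941844940186 0 0
spool 0.9948373436927795 0 0
[ 0.39078276  1.13111463 -0.67438806]
```

View pics/s7.png

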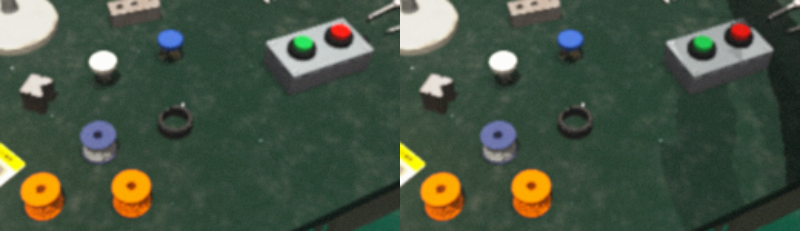

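The before and after views match: all parts are in place and both buttons are up. I hand in.

```bash
python3 -c "
from plant import ctrl
print(ctrl.job_done(), ctrl.sense()['clock'])"
```

```text
the job is handed in; nothing more can be done
the job is handed in; nothing more can be done
```

I pointed at the blue lid and then the black bearing ring, pressed the green button fully down, let it spring back, and handed the job in. `job_done` reports no verdict.

- **Pointing:** I held the fingertips still for about 2 s about 28 mm above the blue lid, then about 2 s about 29 mm above the ring. Near views showed my position estimates 3–4 mm off. I corrected for this over the ring and left it over the lid, well inside the 25 mm allowance.
- **Button:** The wrist force went from about 5 N to 28 N as the cap reached its stop.
- **Last check:** The scene camera showed no measurable shift of any loose part, and both caps at their starting height. The wrist force was back to sensor noise, with the hand clear and the clock at about 12 s of the 56 s allowed. No check failed.

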